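Complete the levelling base with the spacer of matching height

TASK

The dark levelling base that will carry the pale panel has three aluminium posts, but one of its four round corner seats is bare. Among the loose aluminium spacers on the bench, pick the one exactly as tall as those posts and stand it upright in the middle of the bare seat, so that all four corners are the same height. Leave the other two spacers standing where they are.

Things in the scene. Friction and masses are not known exactly. Their poses are not given: they have to be found in the camera images.
- spacer_c: loose plain aluminium spacer, a solid round cylinder 50 mm tall and 30 mm in diameter with a small dark threaded hole in its top face; standing upright on the bench; origin at the centre of its underside, z up its axis.
- spacer_b: loose plain aluminium spacer, a solid round cylinder 30 mm tall and 30 mm in diameter with a small dark threaded hole in its top face; standing upright on the bench; origin at the centre of its underside, z up its axis.
- spacer_a: loose plain aluminium spacer, a solid round cylinder 70 mm tall and 30 mm in diameter with a small dark threaded hole in its top face; standing upright on the bench; origin at the centre of its underside, z up its axis.
- seat_top (a point): centre of the top face of the bare seat: a flat steel disc 50 mm across, top 13 mm above the bench, small dark dot in the middle, on a corner of the dark fixed base plate (200 x 170 x 10 mm). z up, x along the plate's long side. The other corners, 130 mm off along x and 100 mm off along y, have the same seats with fixed aluminium posts 30 mm across and 50 mm tall (tops 63 mm above the bench).
Mind the look-alikes: they are no part of the job. Leave any blue look-alike of the spacer_c alone. What is shaped like the spacer_a but green is not meant.

How it is judged:
At the end, for the whole second after the job is handed in: The 50 mm spacer stands upright (within 0.12 rad) and at rest on the bare seat, its centre within 13 mm of the seat's centre and its underside on the seat's face (within 4 mm); the 30 mm and 70 mm spacers still stand upright within 20 mm of where they began (horizontal distance between spacer_c and seat_top below 0.013 m and z of spacer_c in the frame of seat_top between -0.004 and 0.004 m and angle between each of spacer_c, spacer_b, spacer_a's own z axis and vertical below 0.12 rad and linear speed of spacer_c below 0.02 m/s and distance of each of spacer_b, spacer_a from where it was at the start of the episode below 0.02 m); the robot touches nothing.
It also fails if it takes over 37 s, if anything falls off the work surface, if the arm or the gripper's body presses on something with over 40 N, if the wrist force passes 120 N, or if a joint passes its speed limit or range.

ROBOT

A 6-joint arm with a two-finger parallel gripper is mounted at the origin on the work surface. World frame = base frame: x ahead of the robot, y to its left, z up, the work surface at z = 0. Lengths are in m, angles in rad, forces in N, time in s.
With the tool pointing down it reaches from about 0.375 to 0.975 m from the base axis. Payload 3.8 kg.
Tool frame: the origin (TCP) lies midway between the tips of the shut fingers; the grasp point (between the pads) lies 19 mm behind it (bot.grip_point_offset is the z of the grasp point in the tool frame, in m); z points along the fingers, y is the line along which they close (so a half turn about z gives the same grasp; the last joint's range is limited). The gripper opens to 85 mm and grips with 20 to 120 N. Pads are 22 mm wide; open, the fingers measure 114 mm over their backs; the gripper's body (76 mm by 85 mm) begins 54 mm behind the grasp point. The pads swing forward as they close: fully open they stand 13 mm farther back than shut.
Start: joints at [-1.303, 0.264, 1.604, -0, 1.274, -0.037], TCP at [0.203, -0.644, 0.231] pointing down, gripper open.
Joint ranges: [-2.63, 2.63], [-0.94, 2.18], [0.31, 2.57], [-1.31, 4.45], [0, 2.66], [-2.55, 2.55]. Speed limits (rad/s): [2.57, 2.57, 3.14, 3.14, 3.14, 3.14].

INTERFACE

Orientations are given as a rotation vector (axis times angle).
In Python, from workcell import sensors, optics, order, bot gives the robot as it stands.
- The arm moves only by the tool play_rows, never from a script. Its argument "commands" is a list of rows, each a list of 6 numbers: the shift along the tool's x, y, z in cm, then the turn, a rotation vector about the tool's x, y, z in rad. In form: [[dx, dy, dz, wx, wy, wz], ...]. A call has 1 to 5 rows; each row shifts and turns the commanded pose from where the row before left it, along the tool's axes as they then stand; what a row does not reach is not made up. A row lasts 1/12 s, in which the tool goes at most 41.7 mm and 7.16 degrees, less where a joint would pass 70% of its speed; a pose out of reach is approached as far as the arm can. A call with a gripper value outside its range is refused whole. "grip" is the closure, from 0 (fully open) to 1 (shut), set as the call begins (left out, the last holds). The fingers move at their own pace and stop on an object; "force" is the grip in N (left out, the last holds). Time passes only in rows, so rows that do not move let the fingers close. It gives the time, the measured TCP pose, the force, the opening and the grip force at its end, in the units of the state.
- sensors.read_state(): the state, without advancing time (a new reading comes with each control period).
- optics.read_camera(name): name is "side" or "top"; returns the picture (384x512x3 uint8, red, green, blue); there is no depth.
- optics.camera_info(name): a dict with "mtx" (3x3 intrinsics, pixels), "k1" (the pictures are not rectified: a ray, as slopes to the right and down, at radius r is drawn at 1 + k1 r^2 times it, then the intrinsics apply), "R" (3x3) and "t" (3): a world point X has camera coordinates R X + t. Camera axes: x right, y down, z forward; pixel columns grow to the right and rows downward; lengths in m; the calibration is good to about 2 mm. A picture is of the moment at which its call begins. camera_info takes no time and is no camera call.
- order.finish_job(): hands the job in; it is judged then, once.
The state is a dict: "time": time; "q": joint angles; "joint_vel": joint speeds; "joint_torque": joint torques, N m; "tool_pos": TCP position; "tcp_rot": TCP orientation; "wrist_force": force on the tool from outside, world axes, zero at the start; "torque": the same for the moment, N m; "width": opening from 0.0 (shut) to 1.0 (fully open); "grip_force": force on a finger pad.
Only numpy, scipy, OpenCV 4.12 (cv2) and the standard library are available. Lean on these libraries where they do the work, as an engineer would, in place of code of your own. Each camera call takes 0.05 s, during which the arm holds its last target. There are 200 camera calls.

## Working session

There is one attempt and no reset: what is moved stays moved. The work goes in short steps, Python scripts to look and compute and a tool call to move; the robot and the scene stay as the last step left them, time stands still between calls to the robot, and variables do not carry over. Pictures are saved under pics/ and viewed, at most 10 in all, crops included, and the job is handed in when it is done.

Besides the shell and the picture viewer there is one more tool, called after ">>>" by a JSON object that holds its "name" and its "arguments". play_rows: Moves the arm, as the interface text tells. Its arguments: {"type":"object","properties":{"commands":{"type":"array","items":{"type":"array","items":{"type":"number"}}},"grip":{"type":"number"},"force":{"type":"number"}},"required":["commands"]}

```bash
mkdir -p pics
python3 - <<'E'
from workcell import sensors, optics, bot
import cv2
for n in("top","side"):
    cv2.imwrite(f"pics/{n}0.png",optics.read_camera(n)[:,:,::-1])
    i=optics.camera_info(n);print(n,i)
s=sensors.read_state();print(s,bot.grip_point_offset)
E
```

```text
top {'mtx': array([[452.00737451,   0.        , 247.96830124],
       [  0.        , 452.00737451, 199.49750039],
       [  0.        ,   0.        ,   1.        ]]), 'k1': -0.14912488802243426, 'R': array([[ 2.10856926e-02, -9.99777070e-01,  1.09735418e-03],
       [-9.96762932e-01, -2.11072713e-02, -7.75766761e-02],
       [ 7.75825441e-02,  5.41955974e-04, -9.96985785e-01]]), 't': array([-0.02106379,  0.50779757,  0.94436252])}
side {'mtx': array([[355.83506157,   0.        , 250.64383822],
       [  0.        , 355.83506157, 187.85527278],
       [  0.        ,   0.        ,   1.        ]]), 'k1': -0.05143942194853844, 'R': array([[ 9.94164401e-01, -1.07875253e-01,  2.72952448e-04],
       [-5.57826557e-02, -5.16248165e-01, -8.54620458e-01],
       [ 9.23333090e-02,  8.49618009e-01, -5.19253116e-01]]), 't': array([-0.52337258,  0.07584402,  0.77867687])}
{'time': 0.1, 'q': array([-1.30285820e+00,  2.64696030e-01,  1.60524838e+00,  1.73249721e-05,
        1.27372635e+00, -3.69364597e-02]), 'joint_vel': array([-6.94145555e-05, -2.45299471e-03, -1.72788045e-03, -8.90540133e-04,
        1.47538855e-05, -3.29594565e-04]), 'joint_torque': array([ 5.95977654e-04, -5.16709936e+01, -3.68590844e+01, -5.58971544e-05,
        6.19856233e-03, -7.01939157e-06]), 'tool_pos': array([ 0.20241889, -0.64322808,  0.23006836]), 'tcp_rot': array([-3.10312147e+00, -4.76721701e-01,  3.50118480e-04]), 'wrist_force': array([-0.17812694,  0.3237892 , -0.37529358]), 'torque': array([-0.00067233,  0.04482022, -0.02284762]), 'grip_force': 0.0, 'width': 0.9976066825790955} -0.0187
```

View pics/top0.png

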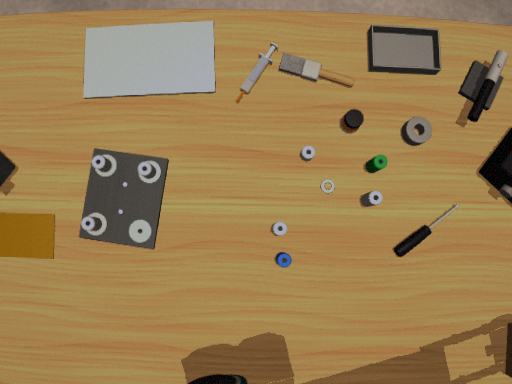

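View pics/side0.png

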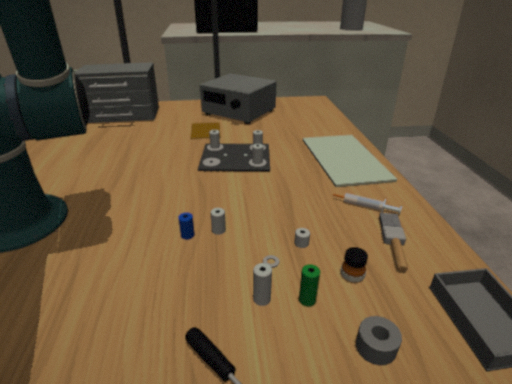

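The top view shows the 50 mm spacer at about (280,229), with the blue look-alike at (284,260). The 30 mm one is at (308,153), the 70 mm one at (374,198), and the bare seat at (140,231). The side view shows the 50 mm spacer at (218,221), which agrees.

```bash
cat > h.py <<'E'
import numpy as np,cv2
from workcell import optics,sensors
def p2w(n,uv,z):
    i=optics.camera_info(n);K=i["mtx"];d=np.array([i["k1"],0,0,0,0])
    x=cv2.undistortPoints(np.array([[uv]],float),K,d)[0,0]
    r=i["R"].T@np.array([x[0],x[1],1]);c=-i["R"].T@i["t"]
    return c+r*(z-c[2])/r[2]
def w2p(n,X):
    i=optics.camera_info(n)
    return cv2.projectPoints(np.array([X],float),cv2.Rodrigues(i["R"])[0],i["t"],i["mtx"],np.array([i["k1"],0,0,0,0]))[0][0,0]
E
python3 - <<'E'
from h import *
im=cv2.imread("pics/top0.png")
A=cv2.resize(im[209:279,250:320],(560,560),interpolation=cv2.INTER_NEAREST)
hsv=cv2.cvtColor(im,cv2.COLOR_BGR2HSV)
for nm,(u,v),z,r in[("c",(280,229),.05,13),("seat",(140,231),.013,16),("blue",(284,260),.05,0),("b",(308,153),.03,0),("a",(374,198),.07,0)]:
    c=(u,v)
    if r:
        m=np.zeros(im.shape[:2],np.uint8);m[v-r:v+r,u-r:u+r]=((hsv[...,1]<45)&(hsv[...,2]>120))[v-r:v+r,u-r:u+r]
        k=max(cv2.findContours(m,0,2)[0],key=cv2.contourArea);c,R=cv2.minEnclosingCircle(k);print(R,cv2.boundingRect(k))
    w=p2w("top",c,z);print(nm,c,w,w2p("side",w))
im2=cv2.imread("pics/side0.png")
B=cv2.resize(im2[190:250,165:235],(240,206))
cv2.imwrite("pics/z1.png",np.hstack([A[:, :],cv2.copyMakeBorder(B,0,560-206,0,0,0)]))
E
```

```text
6.860133171081543 (273, 222, 14, 13)
c (279.5, 228.10000610351562) [ 0.44810457 -0.07648634  0.05      ] [216.69043575 211.07136424]
11.458721160888672 (129, 220, 22, 23)
seat (139.89999389648438, 230.6999969482422) [0.43625906 0.22119659 0.013     ] [210.29409533 161.62519303]
blue (284, 260) [ 0.38283695 -0.08689537  0.05      ] [184.33291273 216.00235315]
b (308, 153) [ 0.60967291 -0.13647219  0.03      ] [299.86298207 231.60934156]
a (374, 198) [ 0.51275326 -0.26820435  0.07      ] [260.33455606 267.37502171]
```

View pics/z1.png

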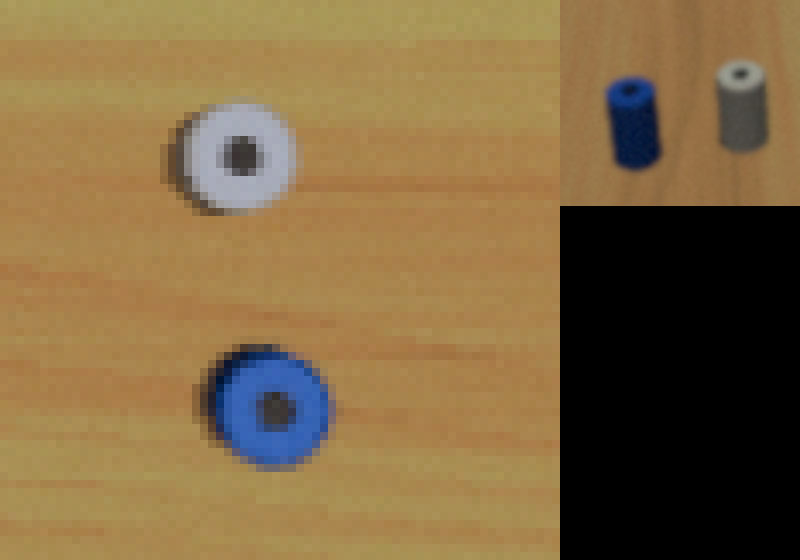

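The crop shows the spacer's hole at about (280.2,228.4), which puts it at roughly (0.4475,-0.0775). The blue cylinder is 65 mm away, mostly along x, so I can keep the present yaw, with the fingers closing about along y.

>>> {"name": "play_rows", "arguments": {"commands": [[2.0, -2.3, 0.2, 0, 0, 0], [2.0, -2.3, 0.2, 0, 0, 0], [2.0, -2.3, 0.2, 0, 0, 0], [2.0, -2.3, 0.2, 0, 0, 0], [2.0, -2.3, 0.2, 0, 0, 0]], "grip": 0, "force": 40}}

```text
time: 0.52
tool_pos: [0.2636, -0.5025, 0.2204]
tcp_rot: [-3.104, -0.476, 0.0]
wrist_force: [0.3, 0.3, -0.0]
width: 1.001
grip_force: 0.0
```

>>> {"name": "play_rows", "arguments": {"commands": [[2.0, -2.3, 0.2, 0, 0, 0], [2.0, -2.3, 0.2, 0, 0, 0], [2.0, -2.3, 0.2, 0, 0, 0], [2.0, -2.3, 0.2, 0, 0, 0], [2.0, -2.3, 0.2, 0, 0, 0]]}}

```text
time: 0.93
tool_pos: [0.3244, -0.3628, 0.2107]
tcp_rot: [-3.105, -0.476, 0.001]
wrist_force: [0.1, 1.0, -0.5]
width: 0.997
grip_force: 0.0
```

>>> {"name": "play_rows", "arguments": {"commands": [[2.0, -2.3, 0.5, 0, 0, 0], [2.0, -2.3, 0.5, 0, 0, 0], [2.0, -2.3, 0.5, 0, 0, 0], [2.0, -2.3, 0.5, 0, 0, 0], [2.0, -2.3, 0.5, 0, 0, 0]]}}

```text
time: 1.35
tool_pos: [0.3852, -0.2231, 0.1857]
tcp_rot: [-3.105, -0.476, 0.0]
wrist_force: [0.9, 0.1, 0.5]
width: 1.002
grip_force: 0.0
```

>>> {"name": "play_rows", "arguments": {"commands": [[2.0, -2.3, 0.8, 0, 0, 0], [2.0, -2.3, 0.8, 0, 0, 0], [2.0, -2.3, 0.8, 0, 0, 0], [2.0, -2.3, 0.8, 0, 0, 0], [2.0, -2.3, 0.8, 0, 0, 0]]}}

```text
time: 1.77
tool_pos: [0.4461, -0.0835, 0.1457]
tcp_rot: [-3.105, -0.477, 0.0]
wrist_force: [0.6, -0.3, -0.1]
width: 0.998
grip_force: 0.0
```

>>> {"name": "play_rows", "arguments": {"commands": [[0, 0, 0, 0, 0, 0], [0, 0, 0, 0, 0, 0], [0, 0, 0, 0, 0, 0]]}}

```text
time: 2.02
tool_pos: [0.4458, -0.0851, 0.1461]
tcp_rot: [3.105, 0.478, -0.001]
wrist_force: [-0.2, -0.7, 0.6]
width: 1.003
grip_force: 0.0
```

```bash
cat >> h.py <<'E'
from scipy.spatial.transform import Rotation as Ro
def todo(tgt):
    s=sensors.read_state();R=Ro.from_rotvec(s["tcp_rot"])
    M=R.as_matrix();w=Ro.from_rotvec(np.cross(M[:,2],[0,0,-1]))
    print("t",s["time"],s["tool_pos"].round(4),"toolx yaw",np.degrees(np.arctan2(M[1,0],M[0,0])).round(1),"shift cm",(M.T@(np.array(tgt)-s["tool_pos"])*100).round(2),"tilt fix",(M.T@w.as_rotvec()).round(4),"F",s["wrist_force"].round(1),"w",s["width"],"g",s["grip_force"],"q",s["q"].round(2))
E
python3 - <<'E'
from h import *
todo([.4475,-.0775,.012])
a=optics.read_camera("side")[:,:,::-1];b=optics.read_camera("top")[:,:,::-1]
cv2.imwrite("pics/v1.png",np.hstack([cv2.resize(a[120:270,130:280],(400,400)),cv2.resize(b[150:300,200:350],(400,400))]))
E
```

```text
t 2.0167 [ 0.4458 -0.0851  0.1461] toolx yaw 17.5 shift cm [ 0.41 -0.67 13.41] tilt fix [0.     0.0009 0.    ] F [-0.2 -0.7  0.6] w 1.002666721542029 g 0.0 q [-0.24 -0.09  2.15 -0.    1.08  1.02]
```

View pics/v1.png

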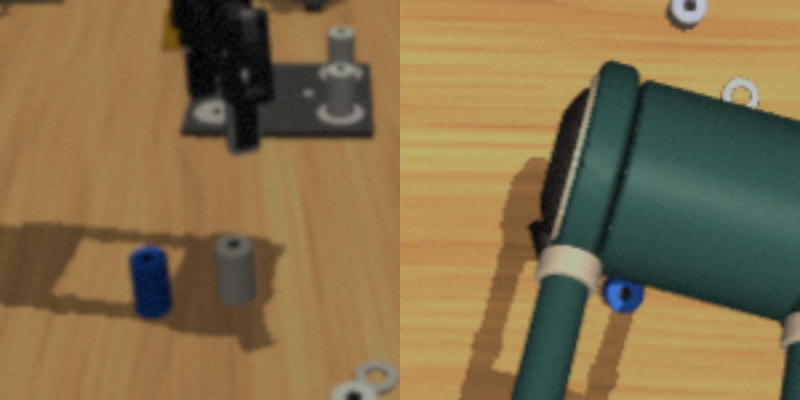

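The view from close by shows the open gripper above the grey spacer, with the blue one clear. I'll correct by (0.4,-0.7) cm and go down 13.4 cm.

>>> {"name": "play_rows", "arguments": {"commands": [[0.2, -0.35, 2, 0, 0, 0], [0.2, -0.35, 2, 0, 0, 0], [0, 0, 2, 0, 0, 0], [0, 0, 2, 0, 0, 0], [0, 0, 0, 0, 0, 0]]}}

```text
time: 2.53
tool_pos: [0.4443, -0.0776, 0.063]
tcp_rot: [-3.103, -0.473, 0.01]
wrist_force: [-0.7, 0.3, 0.0]
width: 1.002
grip_force: 0.0
```

>>> {"name": "play_rows", "arguments": {"commands": [[0, 0, 1.5, 0, 0, 0], [0, 0, 1.5, 0, 0, 0], [0, 0, 1.4, 0, 0, 0], [0, 0, 1, 0, 0, 0], [0, 0, 0, 0, 0, 0]]}}

```text
time: 2.95
tool_pos: [0.4465, -0.0776, 0.0113]
tcp_rot: [-3.105, -0.475, 0.004]
wrist_force: [-1.1, 0.2, -0.2]
width: 1.004
grip_force: 0.0
```

Run:
```python
from h import *
todo([.4475,-.0775,.012])
a=optics.read_camera("side")[:,:,::-1]
cv2.imwrite("pics/v2.png",cv2.resize(a[150:270,150:270],(500,500)))
```

```text
t 2.95 [ 0.4465 -0.0776  0.0113] toolx yaw 17.4 shift cm [ 0.1   0.02 -0.07] tilt fix [-0.0013  0.0023 -0.    ] F [-1.1  0.2 -0.2] w 1.004394811587028 g 0.0 q [-0.23  0.11  2.25 -0.    0.79  1.04]
```

View pics/v2.png

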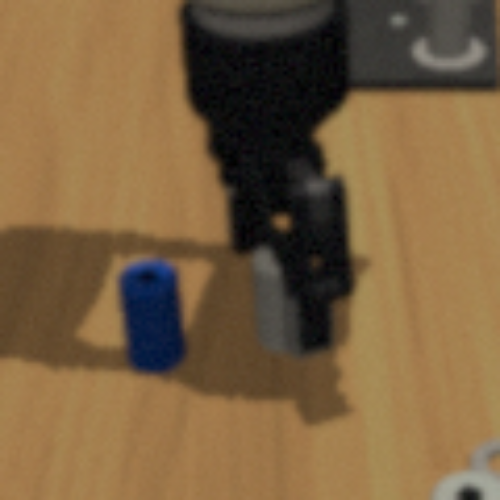

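The spacer is between the fingers and upright, and the blue one is untouched. Next I close the gripper.

>>> {"name": "play_rows", "arguments": {"commands": [[0, 0, 0, 0, 0, 0], [0, 0, 0, 0, 0, 0], [0, 0, 0, 0, 0, 0], [0, 0, 0, 0, 0, 0], [0, 0, 0, 0, 0, 0]], "grip": 1, "force": 40}}

```text
time: 3.42
tool_pos: [0.4484, -0.0773, 0.0131]
tcp_rot: [3.105, 0.477, 0.002]
wrist_force: [-1.2, -0.4, 3.1]
width: 0.338
grip_force: 39.2
```

>>> {"name": "play_rows", "arguments": {"commands": [[0, 0, 0, 0, 0, 0], [0, 0, 0, 0, 0, 0], [0, 0, 0, 0, 0, 0], [0, 0, 0, 0, 0, 0], [0, 0, 0, 0, 0, 0]]}}

```text
time: 3.83
tool_pos: [0.4484, -0.0773, 0.0131]
tcp_rot: [3.105, 0.477, 0.001]
wrist_force: [-1.3, 0.2, 6.7]
width: 0.344
grip_force: 39.3
```

Run:
```python
from h import *
todo([.4363,.2212,.0])
```

```text
t 3.8333 [ 0.4484 -0.0773  0.0131] toolx yaw 17.5 shift cm [  7.81 -28.83   1.3 ] tilt fix [ 0.0005 -0.0008 -0.    ] F [-1.3  0.2  6.7] w 0.34401666197500474 g 39.322527648182586 q [-0.23  0.1   2.25 -0.    0.79  1.04]
```

>>> {"name": "play_rows", "arguments": {"commands": [[0, 0, -1, 0, 0, 0], [0, 0, -2.5, 0, 0, 0], [0, 0, -2.5, 0, 0, 0], [0, 0, -2.5, 0, 0, 0], [0, 0, -2.5, 0, 0, 0]]}}

```text
time: 4.25
tool_pos: [0.4472, -0.077, 0.1236]
tcp_rot: [-3.105, -0.477, 0.001]
wrist_force: [0.5, 0.0, -0.6]
width: 0.338
grip_force: 39.6
```

>>> {"name": "play_rows", "arguments": {"commands": [[0.5, -2, 0, 0, 0, 0], [0.65, -2.4, 0, 0, 0, 0], [0.65, -2.4, 0, 0, 0, 0], [0.65, -2.4, 0, 0, 0, 0], [0.65, -2.4, 0, 0, 0, 0]]}}

```text
time: 4.67
tool_pos: [0.4421, 0.0438, 0.1228]
tcp_rot: [3.105, 0.476, 0.001]
wrist_force: [0.5, -0.2, -0.9]
width: 0.339
grip_force: 39.6
```

>>> {"name": "play_rows", "arguments": {"commands": [[0.65, -2.4, 0, 0, 0, 0], [0.65, -2.4, 0, 0, 0, 0], [0.65, -2.4, 0, 0, 0, 0], [0.65, -2.4, 0, 0, 0, 0], [0.65, -2.4, 0, 0, 0, 0]]}}

```text
time: 5.08
tool_pos: [0.437, 0.1682, 0.1226]
tcp_rot: [3.105, 0.477, -0.0]
wrist_force: [1.1, -0.6, -0.6]
width: 0.339
grip_force: 39.6
```

>>> {"name": "play_rows", "arguments": {"commands": [[0.65, -2.4, 0, 0, 0, 0], [0.65, -2.4, 0, 0, 0, 0], [0, 0, 0, 0, 0, 0], [0, 0, 0, 0, 0, 0], [0, 0, 0, 0, 0, 0]]}}

```text
time: 5.5
tool_pos: [0.4351, 0.2163, 0.1222]
tcp_rot: [3.104, 0.478, -0.001]
wrist_force: [-0.1, -0.5, -1.7]
width: 0.338
grip_force: 39.8
```

Run:
```python
from h import *
todo([.4363,.2212,.0265])
a=optics.read_camera("side")[:,:,::-1]
cv2.imwrite("pics/v3.png",cv2.resize(a[90:190,150:280],(780,600)))
```

```text
t 5.5 [0.4351 0.2163 0.1222] toolx yaw 17.5 shift cm [ 0.27 -0.43  9.57] tilt fix [0.0005 0.0008 0.    ] F [-0.1 -0.5 -1.7] w 0.33803342447637214 g 39.772918128292076 q [ 0.41  0.    2.11 -0.    1.03  1.68]
```

View pics/v3.png

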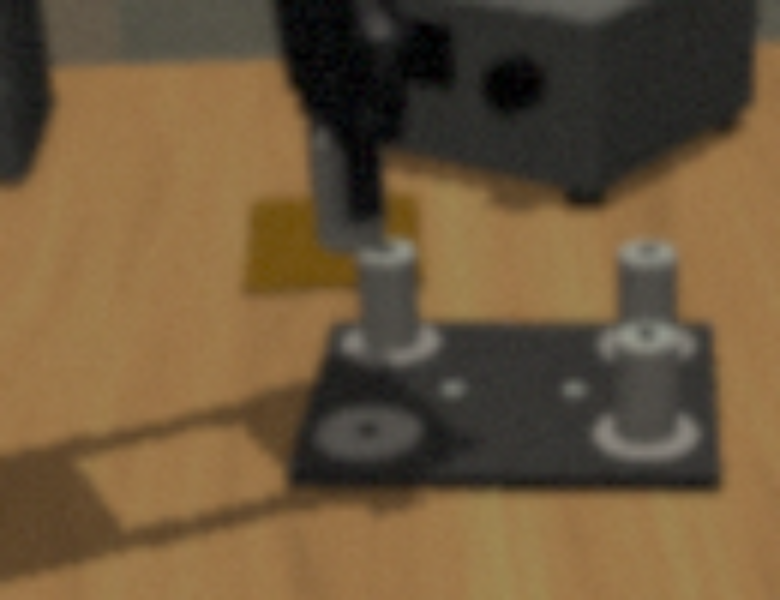

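The spacer is held upright over the bare seat, whose dot is at side pixel (211.7,161.7) against the predicted (210.3,161.6). That is 2 to 3 mm off at most. I go down.

>>> {"name": "play_rows", "arguments": {"commands": [[0.2, -0.2, 1.5, 0, 0, 0], [0.2, -0.2, 2, 0, 0, 0], [0, 0, 2, 0, 0, 0], [0, 0, 1.5, 0, 0, 0], [0, 0, 0.8, 0, 0, 0]]}}

```text
time: 5.97
tool_pos: [0.4367, 0.2199, 0.0422]
tcp_rot: [3.104, 0.474, -0.006]
wrist_force: [0.1, 0.0, 0.1]
width: 0.342
grip_force: 39.7
```

>>> {"name": "play_rows", "arguments": {"commands": [[0, 0, 0, 0, 0, 0], [0, 0, 0, 0, 0, 0], [0, 0, 0, 0, 0, 0]]}}

```text
time: 6.22
tool_pos: [0.4391, 0.2217, 0.0453]
tcp_rot: [-3.105, -0.476, -0.002]
wrist_force: [-0.0, -0.3, -0.4]
width: 0.341
grip_force: 39.8
```

Run:
```python
from h import *
todo([.4375,.2212,.0265])
a=optics.read_camera("side")[:,:,::-1]
cv2.imwrite("pics/v4.png",cv2.resize(a[110:185,165:265],(800,600)))
print(p2w("side",(211.7,161.7),.013))
```

```text
t 6.2167 [0.4391 0.2217 0.0453] toolx yaw 17.4 shift cm [-0.17 -0.    1.88] tilt fix [-0.0002 -0.0016  0.    ] F [-0.  -0.3 -0.4] w 0.3408612208500929 g 39.7570529388031 q [ 0.42  0.12  2.16 -0.    0.87  1.68]
[0.44018942 0.22030077 0.013     ]
```

View pics/v4.png

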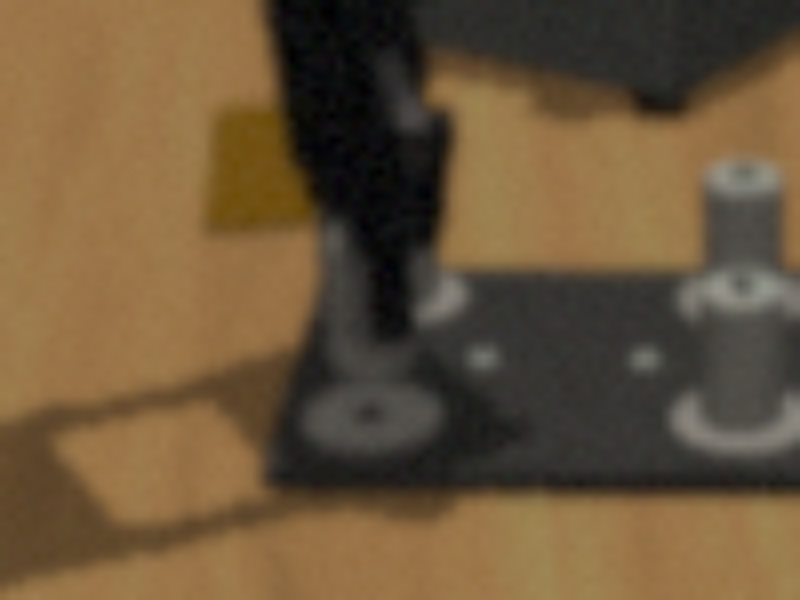

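The spacer bottom is centred at about (372,360), above the seat dot at (370,412). The lateral position is good, so I lower the last 1.9 cm slowly.

>>> {"name": "play_rows", "arguments": {"commands": [[0, 0, 0.6, 0, 0, 0], [0, 0, 0.6, 0, 0, 0], [0, 0, 0.4, 0, 0, 0], [0, 0, 0.1, 0, 0, 0], [0, 0, 0, 0, 0, 0]]}}

```text
time: 6.68
tool_pos: [0.4375, 0.2215, 0.0266]
tcp_rot: [3.105, 0.477, -0.002]
wrist_force: [0.3, 0.2, -1.0]
width: 0.34
grip_force: 39.8
```

>>> {"name": "play_rows", "arguments": {"commands": [[0, 0, 0.1, 0, 0, 0], [0, 0, 0, 0, 0, 0], [0, 0, 0, 0, 0, 0], [0, 0, 0, 0, 0, 0]]}}

```text
time: 7.02
tool_pos: [0.4383, 0.2218, 0.0264]
tcp_rot: [-3.105, -0.477, -0.0]
wrist_force: [-0.0, 0.4, -0.3]
width: 0.34
grip_force: 39.8
```

>>> {"name": "play_rows", "arguments": {"commands": [[0, 0, 0.1, 0, 0, 0], [0, 0, 0, 0, 0, 0], [0, 0, 0, 0, 0, 0]]}}

```text
time: 7.27
tool_pos: [0.4385, 0.2219, 0.0261]
tcp_rot: [-3.105, -0.477, -0.001]
wrist_force: [-2.4, -1.3, 5.2]
width: 0.338
grip_force: 40.3
```

Contact, at about 5 N. I open the fingers and withdraw.

>>> {"name": "play_rows", "arguments": {"commands": [[0, 0, 0, 0, 0, 0], [0, 0, 0, 0, 0, 0], [0, 0, 0, 0, 0, 0], [0, 0, 0, 0, 0, 0], [0, 0, 0, 0, 0, 0]], "grip": 0}}

```text
time: 7.68
tool_pos: [0.4381, 0.2217, 0.0252]
tcp_rot: [3.105, 0.477, -0.0]
wrist_force: [-0.2, 0.0, -0.1]
width: 0.996
grip_force: 0.0
```

>>> {"name": "play_rows", "arguments": {"commands": [[0, 0, 0, 0, 0, 0], [0, 0, 0, 0, 0, 0], [0, 0, -0.5, 0, 0, 0], [0, 0, -1, 0, 0, 0], [0, 0, -2, 0, 0, 0]]}}

```text
time: 8.1
tool_pos: [0.4362, 0.2208, 0.0592]
tcp_rot: [3.104, 0.477, -0.007]
wrist_force: [-0.8, 0.1, -0.6]
width: 1.002
grip_force: 0.0
```

>>> {"name": "play_rows", "arguments": {"commands": [[0, 0, -2.5, 0, 0, 0], [0, 0, -2.5, 0, 0, 0], [0, 0, -2.5, 0, 0, 0], [0, 0, -2.5, 0, 0, 0], [0, 0, -1.5, 0, 0, 0]]}}

```text
time: 8.52
tool_pos: [0.4396, 0.2224, 0.1796]
tcp_rot: [-3.104, -0.477, -0.008]
wrist_force: [1.5, 0.1, 0.1]
width: 0.995
grip_force: 0.0
```

>>> {"name": "play_rows", "arguments": {"commands": [[-1, 3, 0, 0, 0, 0], [-1, 3, 0, 0, 0, 0], [-1, 3, 0, 0, 0, 0], [-1, 3, 0, 0, 0, 0], [-1, 3, 0, 0, 0, 0]]}}

```text
time: 8.93
tool_pos: [0.4354, 0.0624, 0.1765]
tcp_rot: [3.105, 0.478, 0.003]
wrist_force: [-0.2, -0.4, 0.3]
width: 1.002
grip_force: 0.0
```

>>> {"name": "play_rows", "arguments": {"commands": [[0, 0, 0, 0, 0, 0], [0, 0, 0, 0, 0, 0], [0, 0, 0, 0, 0, 0], [0, 0, 0, 0, 0, 0]]}}

```text
time: 9.27
tool_pos: [0.4357, 0.0644, 0.1758]
tcp_rot: [-3.105, -0.478, -0.001]
wrist_force: [0.4, -0.7, -0.2]
width: 0.999
grip_force: 0.0
```

Run:
```python
from h import *
a=optics.read_camera("side")[:,:,::-1];b=optics.read_camera("top")[:,:,::-1]
cv2.imwrite("pics/v5.png",np.hstack([cv2.resize(a[90:190,150:250],(400,400)),cv2.resize(b[140:260,70:190],(400,400))]))
```

```text
(no output)
```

View pics/v5.png

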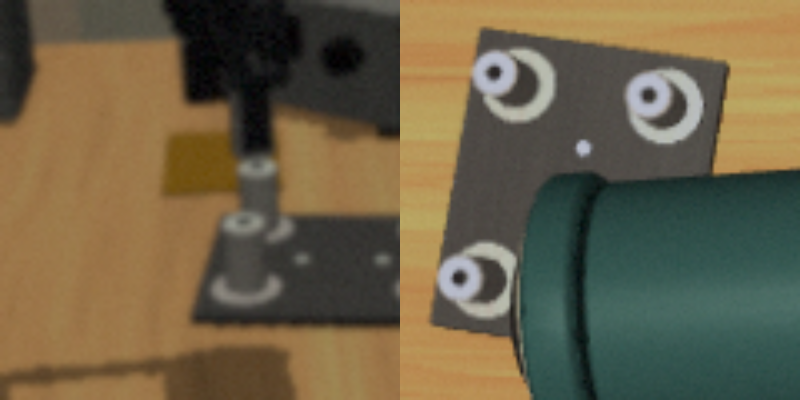

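The spacer stands upright on the seat. Its axis is at column 246 and the ring centre at 247, and the rim in front is as wide as at the fixed posts. The arm is clear and was never near the other spacers.

```bash
python3 -c "
from workcell import order;print(order.finish_job())"
```

```text
the job is handed in; nothing more can be done
None
```

I stood the 50 mm spacer upright in the middle of the bare seat and handed the job in at about 9.4 s; the hand-in returned no verdict. The last pictures show it centred to within a few millimetres, and I never moved the other two spacers.

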